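Pry open a mirror-lidded viewing box and hold the mirror on target

ROBOT

A 6-joint arm with a two-finger parallel gripper is mounted at the origin on a cart in front of the work surface, level with it; the furniture and walls round the work are solid. World frame = base frame: x ahead of the robot, y to its left, z up, the work surface at z = 0. Lengths are in m, angles in rad, forces in N, time in s.
With the tool pointing down it reaches from about 0.25 to 0.775 m from the base axis. Payload 8.9 kg.
Tool frame: the origin (TCP) lies at the very end of the fingers, on their centre line; the grasp point (between the pads) lies 19 mm behind it; z points along the fingers, y is the line along which they close (so a half turn about z gives the same grasp; the last joint's range is limited). The gripper opens to 85 mm and grips with 20 to 120 N. Pads are 22 mm wide; open, the fingers measure 114 mm over their backs; the gripper's body (76 mm by 85 mm) begins 54 mm behind the grasp point. The pads swing forward as they close: fully open they stand 13 mm farther back than shut.
Start: joints at [1.133, 0.291, -0.153, 1.127, 0, 1.431], TCP at [0.155, 0.502, 0.231] pointing down, gripper open.
Joint ranges: [-2.52, 2.52], [-0.91, 1.74], [-1.3, 1.37], [-1.96, 2.02], [-1.52, 1.47], [-3.14, 3.14]. Speed limits (rad/s): [2.22, 2.22, 2.79, 3.14, 3.14, 3.14].

INTERFACE

Orientations are given as a unit quaternion [x, y, z, w].
In Python, from bench import manip, eyes, ticket gives the robot as it stands.
- The arm moves only by the tool arm_command, never from a script. Its argument "commands" is a list of rows, each a list of 3 entries, a list of its own where there are three numbers: the opening in per cent of the stroke, from 0 (shut) to 100 (fully open), then the shift along the tool's x, y, z in mm, then the turn, a rotation vector about the tool's x, y, z in degrees. A call has exactly 10 rows; each row shifts and turns the commanded pose from where the row before left it, along the tool's axes as they then stand; what a row does not reach is not made up. A row lasts 1/10 s, in which the tool goes at most 50 mm and 8.59 degrees, less where a joint would pass 70% of its speed; a pose out of reach is approached as far as the arm can. A call is refused whole if a number of a shift passes 50 or a number of a turn 8.59, either way. A call with a gripper value outside its range is refused whole. The fingers move at their own pace and stop on an object; "grip_force" is the grip in N (left out, the last holds). Time passes only in rows, so rows that do not move let the fingers close, or fill a call up. It gives the time, the measured TCP pose, the force, the opening and the grip force at its end, in the units of the state.
- manip.read_state(): the state, without advancing time (a new reading comes with each control period).
- eyes.capture(name): name is "scene" or "top" or "wrist"; returns a dict with "image" (480x640x3 uint8, blue, green, red), "intrinsics" (3x3 intrinsics, pixels), "cam_to_world" (4x4, takes a point from camera to world coordinates). Camera axes: x right, y down, z forward; pixel columns grow to the right and rows downward; lengths in m; the calibration is good to about 2 mm. A picture is of the moment at which its call begins. There is no depth.
- ticket.job_done(): hands the job in; it is judged then, once.
Trained networks look in a picture, given as the dict that the camera call returned (one of the last four; its "shot" number tells which), for a name from the list of things; names that differ only in an ending like _2 or _b are one class to them, and where a whole thing is asked for, a point or a joint stands for the part that bears it (a point fixed in the world has none). Each returns a list of dicts, best first, with "confidence" (0 to 1); they miss things now and then, are a little off and sometimes report something else, mostly with a low value. They report only what shows in the picture. A call takes as long as a camera call. They do not tell look-alikes from the thing itself.
- eyes.regions_of(picture, name): "pixels" (480x640 bool, what is visible of it) and "extent" ([left, top, right, bottom] in pixels, round what is visible of it).
The state is a dict: "time": time; "qpos": joint angles; "joint_vel": joint speeds; "effort": joint torques, N m; "tcp_pos": TCP position; "tool_rot": TCP orientation; "force": force on the tool from outside, world axes, zero at the start; "wrist_torque": the same for the moment, N m; "finger_gap": finger opening in m; "grasp_force": force on a finger pad.
Only numpy, scipy, OpenCV 4.12 (cv2) and the standard library are available. Lean on these libraries where they do the work, as an engineer would, in place of code of your own. Each camera call takes 0.05 s, during which the arm holds its last target. There are 200 camera calls.

TASK

Take the flat blade tool by its handle, slip the blade into the notch under the front edge of the viewing box's lid and gently lever the lid open with it. Go on tilting the lid, whose underside is a mirror, with the blade until the level camera on the box sees the round target on the box floor in the middle of its picture, reflected in the mirror. Finish while holding the lid still at that angle with the blade: do not let go, touch the lid with the blade only, and leave the other things on the table alone.

Things in the scene. Friction and masses are not known exactly. Their poses are not given: they have to be found in the camera images.
- viewer: Grey box 150 (x) x 240 (y) x 70 mm high without lid, fixed. Origin: centre of underside; front faces its -x. Floor 6 mm, side walls 6 mm, full height; front closed only at y -120 to -20 mm (6 mm bare metal panel with a notch in its top), the rest open above a 12 mm sill. A rod at y +130 mm carries a black camera before the box: 50 x 32 x 32 mm, centre x -205, y +75, z 120 mm.
- notch (a point): Centre of the mouth of the pry notch in the box's front face (viewer frame x -75, y -75, z 63 mm): 50 mm wide (y), 14 mm high, from z 56 mm up to the lid's underside at z 70 mm; the blade enters it along the viewer's +x.
- hinge (a point): Middle of the hinge line of the lid (viewer frame x +75, y 0, z 70 mm); the line runs along the viewer's y and lies in the plane of the lid's underside.
- lid (a joint): Opening angle of the lid, rad: 0 shut (level), grows as the front edge rises, stop at 1.35. White plate 150 x 240 x 6 mm, 0.16 kg, hinged at the box's back, flush with its front when shut. The middle of its underside is a mirror (100 x 190 mm, in the plane of the hinge line; 25 mm at the front edge is plain rim). Nearly free hinge, no catch: it falls shut when let go.
- lid_edge (a point): Lower front edge of the lid above the notch (150 mm from the hinge line, y -75 mm); moves with the lid.
- camera (a point): Centre of the camera's lens (viewer frame x -168, y +75, z 120 mm). The camera looks level along the viewer's +x, that is along a line 50 mm above the hinge line, and sees the lid's underside.
- view (a point): The camera as mirrored by the lid (calculated, not visible). Its x axis is the line of sight after the mirror; it turns by twice the lid's angle. Target centred when its z in this frame is 0; positive: lid open too far. With the lid at angle a the line meets the target's level (61 mm below the hinge line) 50/tan(a) - 111/tan(2a) mm in front of the hinge line; a wanted: 0.6 to 1.06 rad.
- target_mark (a point): Centre of the upper face of the target, a white disc 24 mm in diameter, 3 mm thick, with a thin cross, fixed on the box's floor (face at viewer z 9 mm), 33 to 90 mm in front of the hinge line, about in line with the camera (viewer y 67 to 83 mm: sideways always inside the picture); its place changes.
- blade_tool: Loose flat blade tool, 0.09 kg, lying on its handle. Origin: underside of the handle's centre; x along the tool towards the blade, z up. Wooden handle 110 (x) x 18 (y) x 20 mm (z), steel ferrule, then a stiff steel blade 16 mm wide, 3 mm thick, at the handle's mid height (z 10 mm), from x 70 to its square end at x 165 mm.
- blade_tip (a point): Middle of the end of the blade (tool frame x 165, y 0, z 10 mm).
- petri: Bystander: covered petri dish, 93 mm diameter, 14 mm high. Origin at the centre of its underside.
- vial: Bystander: upright glass vial with a cap, 23 mm diameter, 60 mm high. Origin at the centre of its underside.
- rubber_eraser: Bystander: eraser 34 x 47 x 13 mm. Origin at the centre of its underside.
- counter: Bystander: hand tally counter 67 x 52 x 29 mm. Origin at the centre of its underside.
Things that resemble listed ones, but are neither listed nor needed, are in the scene too. Of the things that look like the blade_tool, the largest one is meant.

How it is judged:
By the outcome, as a careful person would: the job done as asked, in the order asked, and still so for the second after the job is handed in, while the arm keeps its last pose, push and grip.
It also fails if it takes over 51 s, if anything falls off the work surface, if the arm or the gripper's body presses on something with over 40 N, if the wrist force passes 120 N, or if a joint passes its speed limit or range.

## Working session

There is one attempt and no reset: what is moved stays moved. The work goes in short steps, Python scripts to look and compute and a tool call to move; the robot and the scene stay as the last step left them, time stands still between calls to the robot, and variables do not carry over. Pictures are saved under pics/ and viewed, at most 10 in all, crops included, and the job is handed in when it is done.

Besides the shell and the picture viewer there is one more tool, called after "Emit:" as name(argument=value, ...) on one line, values as JSON. arm_command: Moves the arm, as the interface text tells. Its arguments: {"type":"object","properties":{"commands":{"type":"array","items":{"type":"array"}},"grip_force":{"type":"number"}},"required":["commands"]}

```bash
mkdir -p pics; cat > h.py <<'E'
import numpy as np,cv2
from bench import manip,eyes,ticket
from scipy.spatial.transform import Rotation as R
def ray(c,u,v,z):
    K=c["intrinsics"];T=np.array(c["cam_to_world"]);d=T[:3,:3]@np.linalg.solve(K,[u,v,1.]);o=T[:3,3]
    return o+d*(z-o[2])/d[2]
def proj(c,P):
    T=np.linalg.inv(c["cam_to_world"]);p=T[:3,:3]@np.asarray(P,float)+T[:3,3];q=c["intrinsics"]@p;return q[:2]/q[2]
def st():
    s=manip.read_state();print({k:np.round(s[k],3).tolist() for k in s});return s
E
python3 - <<'E'
from h import *
st()
ims=[]
for n in("scene","top"):
    c=eyes.capture(n);ims.append(c["image"]);print(n,np.round(c["cam_to_world"],3).tolist(),np.round(c["intrinsics"],1).tolist())
    cv2.imwrite(f"pics/{n}0.png",c["image"])
    for k in("blade_tool","viewer","lid","target_mark","petri","vial","rubber_eraser","counter"):
        for r in eyes.regions_of(c,k)[:4]:
            m=r["pixels"];v,u=np.nonzero(m)
            print(k,round(r["confidence"],2),r["extent"],m.sum(),np.round(ray(c,u.mean(),v.mean(),.01),3))
E
```

```text
{'time': 0.0, 'qpos': [1.133, 0.291, -0.154, 1.127, -0.0, 1.432], 'joint_vel': [-0.002, 0.002, 0.002, -0.0, -0.0, -0.0], 'effort': [-0.001, -53.715, 33.136, 0.016, -0.0, -0.0], 'tcp_pos': [0.154, 0.501, 0.231], 'tool_rot': [0.149, 0.989, -0.001, -0.0], 'force': [-0.682, -0.057, 0.614], 'wrist_torque': [-0.057, -0.002, 0.024], 'grasp_force': 0.0, 'finger_gap': 0.086}
scene [[0.904, -0.193, 0.381, 0.128], [-0.427, -0.406, 0.808, -1.035], [-0.001, -0.893, -0.45, 0.61], [0.0, 0.0, 0.0, 1.0]] [[467.7, 0.0, 315.5], [0.0, 467.7, 237.8], [0.0, 0.0, 1.0]]
blade_tool 0.94 [366.9, 365.7, 443.5, 377.8] 490 [ 0.562 -0.521  0.01 ]
blade_tool 0.93 [267.0, 291.3, 358.1, 319.1] 717 [ 0.468 -0.251  0.01 ]
blade_tool 0.58 [295.6, 337.1, 303.1, 397.3] 400 [ 0.38  -0.427  0.01 ]
blade_tool 0.32 [355.8, 309.4, 366.1, 342.8] 306 [ 0.546 -0.365  0.01 ]
viewer 0.77 [245.4, 191.1, 372.1, 259.0] 3923 [0.696 0.113 0.01 ]
lid 0.67 [293.3, 195.8, 370.5, 236.3] 1949 [0.74  0.161 0.01 ]
petri 0.74 [397.1, 283.6, 438.5, 305.3] 831 [ 0.72  -0.324  0.01 ]
vial 0.71 [354.7, 312.0, 366.4, 342.0] 317 [ 0.546 -0.366  0.01
[... 513 characters left out ...]
 0.555 -0.515  0.01 ]
blade_tool 0.52 [425.2, 311.5, 467.9, 338.3] 232 [ 0.384 -0.419  0.01 ]
blade_tool 0.24 [233.2, 177.0, 328.8, 245.8] 4829 [0.689 0.053 0.01 ]
viewer 0.76 [213.1, 177.9, 328.6, 291.9] 5992 [0.671 0.068 0.01 ]
lid 0.59 [228.3, 175.6, 330.2, 249.1] 4955 [0.689 0.052 0.01 ]
target_mark 0.69 [211.2, 178.8, 331.4, 293.0] 5707 [0.673 0.064 0.01 ]
petri 0.64 [402.0, 189.9, 429.5, 220.4] 851 [ 0.721 -0.324  0.01 ]
vial 0.56 [431.6, 268.8, 446.8, 278.7] 100 [ 0.53  -0.397  0.01 ]
vial 0.26 [210.1, 177.4, 331.8, 289.3] 5937 [0.671 0.068 0.01 ]
rubber_eraser 0.45 [341.3, 311.6, 361.9, 321.3] 88 [ 0.402 -0.159  0.01 ]
counter 0.57 [169.6, 192.7, 193.1, 213.1] 279 [0.712 0.338 0.01 ]
```

View pics/top0.png

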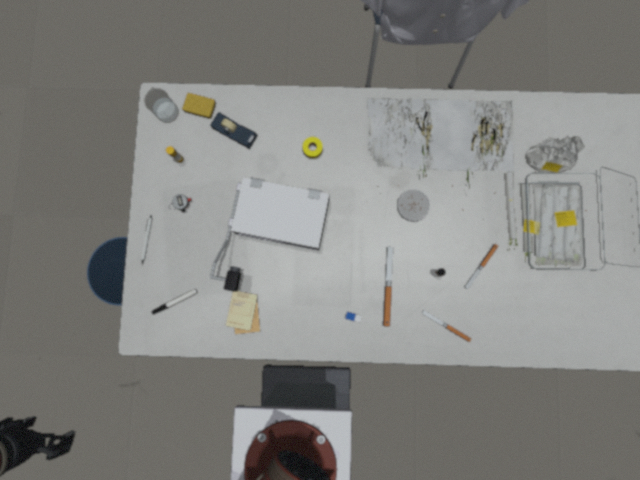

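View pics/scene0.png

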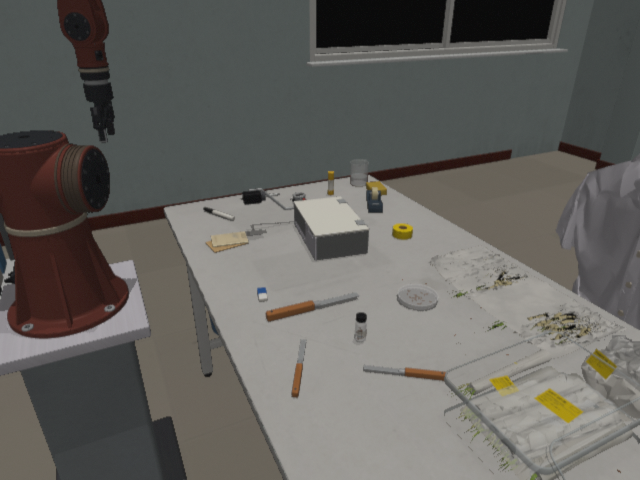

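Three look-alikes in the top picture: (388,287) is about 80 px long, (481,265) about 54 px and (446,325) about 50 px. At roughly 360 px/m, 80 px is 220 mm, so the first one fits the description. I'll confirm it in a crop and look at the viewer.

```bash
python3 - <<'E'
from h import *
c=eyes.capture("top");i=c["image"]
t=cv2.resize(i[235:345,370:505],None,fx=5,fy=5,interpolation=cv2.INTER_CUBIC);cv2.imwrite("pics/tools.png",t)
t=cv2.resize(i[170:300,205:340],None,fx=4.5,fy=4.5,interpolation=cv2.INTER_CUBIC);cv2.imwrite("pics/view.png",t)
w=eyes.capture("wrist");s=manip.read_state()
Tt=np.eye(4);Tt[:3,:3]=R.from_quat(s["tool_rot"]).as_matrix();Tt[:3,3]=s["tcp_pos"]
print(np.round(np.linalg.inv(Tt)@w["cam_to_world"],3),np.round(w["intrinsics"],1))
print(np.round(Tt,3))
r=eyes.regions_of(c,"blade_tool")
for k in r[:3]:
    v,u=np.nonzero(k["pixels"]);p=np.array([ray(c,a,b,.01)[:2] for a,b in zip(u,v)]);m=p.mean(0);e=np.linalg.eigh(np.cov((p-m).T))[1][:,1];q=(p-m)@e;print(m,e,q.min(),q.max())
E
```

```text
[[ 0.    -0.946 -0.325  0.084]
 [ 1.     0.    -0.    -0.001]
 [ 0.    -0.325  0.946 -0.142]
 [ 0.     0.     0.     1.   ]] [[337.9   0.  312.7]
 [  0.  337.9 242.2]
 [  0.    0.    1. ]]
[[-0.956  0.294 -0.     0.155]
 [ 0.294  0.956  0.     0.502]
 [ 0.    -0.    -1.     0.231]
 [ 0.     0.     0.     1.   ]]
[ 0.48443512 -0.25536903] [-0.99929383  0.03757459] -0.11096774448271292 0.10235233153644549
[0.66997136 0.06796427] [-0.47077742  0.88225201] -0.16843232530374982 0.2326223725948675
[ 0.3864532  -0.41485107] [0.4920144  0.87058706] -0.07483805666177543 0.07461024823297781
```

View pics/tools.png

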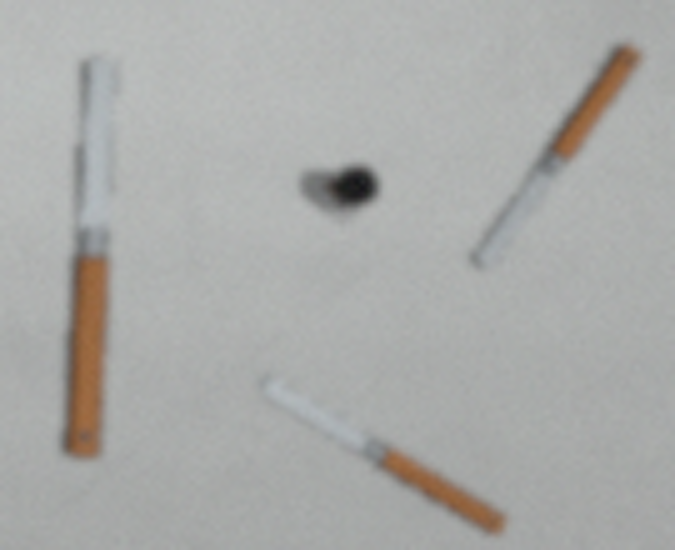

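View pics/view.png

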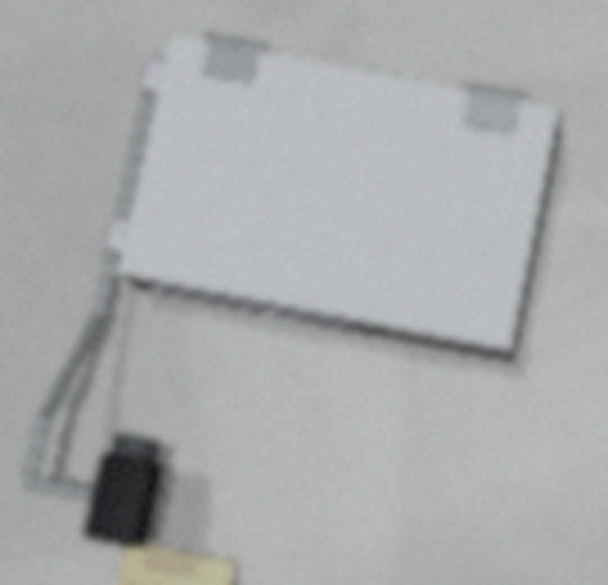

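The crop confirms the left tool, (388,287) in the top image, as the largest, with its blade pointing up (+x). The lid corners in the viewer crop are (170,38), (560,107), (513,350) and (117,278).

```bash
python3 - <<'E'
from h import *
c=eyes.capture("top")
f=lambda x,y,s,ox,oy,z:ray(c,ox+(x+.5)/s-.5,oy+(y+.5)/s-.5,z)
C=[f(x,y,4.5,205,170,.076)[:2] for x,y in((170,38),(560,107),(513,350),(117,278))]  # BL BR FR FL
C=np.array(C);print(C.round(4),[np.linalg.norm(C[i]-C[i-1]).round(4) for i in range(4)])
M=np.array([[75,120],[75,-120],[-75,-120],[-75,120]])/1e3
m=C.mean(0);A=(C-m);th=np.arctan2((M[:,0]*A[:,1]-M[:,1]*A[:,0]).sum(),(M*A).sum());Rv=np.array([[np.cos(th),-np.sin(th)],[np.sin(th),np.cos(th)]])
print("viewer",m,th,"resid",(A-M@Rv.T).round(4).tolist())
for n,p in dict(notch=(-.075,-.075),hinge=(.075,-.075)).items(): print(n,m+Rv@p)
for p,z in (((83,455),.02),((91,255),.02),((98,60),.0115)): print(f(*p,5,370,235,z))
E
```

```text
[[ 0.7674  0.1508]
 [ 0.7312 -0.0855]
 [ 0.584  -0.0619]
 [ 0.6205  0.1747]] [np.float64(0.1489), np.float64(0.239), np.float64(0.1491), np.float64(0.2394)]
viewer [0.67574943 0.04452775] -0.15455103236842244 resid [[-0.001, -0.0008], [-0.0002, 0.0001], [0.0008, 0.0006], [0.0003, 0.0001]]
notch [ 0.59009813 -0.01803307]
hinge [ 0.73831024 -0.04112354]
[ 0.38114141 -0.25075687  0.02      ]
[ 0.48973918 -0.25369309  0.02      ]
[ 0.59884542 -0.25723004  0.0115    ]
```

Emit:
arm_command(commands=[[60,[0,0,0],[0,0,-7.7]],[60,[0,0,0],[0,0,-7.7]],[60,[-18,-41.4,4.4],[0,0,0]],[60,[-18,-41.4,4.4],[0,0,0]],[60,[-18,-41.4,4.4],[0,0,0]],[60,[-18,-41.4,4.4],[0,0,0]],[60,[-18,-41.4,4.4],[0,0,0]],[60,[-18,-41.4,4.4],[0,0,0]],[60,[-18,-41.4,4.4],[0,0,0]],[60,[-18,-41.4,4.4],[0,0,0]]])

```text
time: 2.1
tcp_pos: [0.2889, 0.1648, 0.1962]
tool_rot: [0.015, 1.0, 0.0, 0.001]
force: [0.5, 0.2, 0.9]
finger_gap: 0.0514
grasp_force: 0.0
```

Emit:
arm_command(commands=[[60,[-18,-41.4,4.4],[0,0,0]],[60,[-18,-41.4,4.4],[0,0,0]],[60,[-18,-41.4,4.4],[0,0,0]],[60,[-18,-41.4,4.4],[0,0,0]],[60,[-18,-41.4,4.4],[0,0,0]],[60,[-18,-41.4,4.4],[0,0,0]],[60,[-18,-41.4,4.4],[0,0,0]],[60,[-18,-41.4,4.4],[0,0,0]],[60,[-18,-41.4,4.4],[0,0,0]],[60,[0,0,0],[0,0,0]]])

```text
time: 3.1
tcp_pos: [0.4411, -0.2158, 0.1559]
tool_rot: [0.017, 1.0, -0.001, 0.001]
force: [1.3, 0.3, 0.4]
finger_gap: 0.0514
grasp_force: 0.0
```

```bash
python3 - <<'E'
from h import *
s=st();print(R.from_quat(s["tool_rot"]).as_matrix().round(3).tolist())
c=eyes.capture("wrist");i=c["image"].copy()
for P in((.3811,-.2508,.02),(.4897,-.2537,.02),(.5988,-.2572,.0115),(.4554,-.2528,.02)): print(proj(c,P));cv2.circle(i,tuple(int(round(x)) for x in proj(c,P)),3,(0,0,255),1)
cv2.imwrite("pics/w1.png",i)
h=cv2.cvtColor(c["image"],cv2.COLOR_BGR2HSV);m=cv2.inRange(h,(5,100,50),(20,255,255));n,l,stt,ce=cv2.connectedComponentsWithStats(m);k=1+np.argmax(stt[1:,4]);v,u=np.nonzero(l==k)
p=np.array([ray(c,a,b,.02)[:2] for a,b in zip(u,v)]);q=cv2.minAreaRect((p*1000).astype(np.float32));print(stt[k],q)
E
```

```text
{'time': 3.1, 'qpos': [-0.603, 0.284, -0.373, 0.912, -0.001, -0.57], 'joint_vel': [0.054, -0.055, -0.082, 0.036, 0.02, 0.052], 'effort': [-2.535, -48.396, 31.944, -0.452, -0.255, -0.676], 'tcp_pos': [0.441, -0.216, 0.156], 'tool_rot': [0.017, 1.0, -0.001, 0.001], 'force': [1.337, 0.283, 0.423], 'wrist_torque': [-0.01, -0.042, 0.005], 'grasp_force': 0.0, 'finger_gap': 0.051}
[[-0.999, 0.034, 0.001], [0.034, 0.999, -0.002], [-0.002, -0.002, -1.0]]
[267.69484201 159.04829841]
[273.72170857 281.83304711]
[278.75676712 373.74835504]
[271.95635028 246.23856887]
[ 261  156   24  124 2361] ((432.8516540527344, -250.6674346923828), (17.04840660095215, 108.20118713378906), 88.04985046386719)
```

View pics/w1.png

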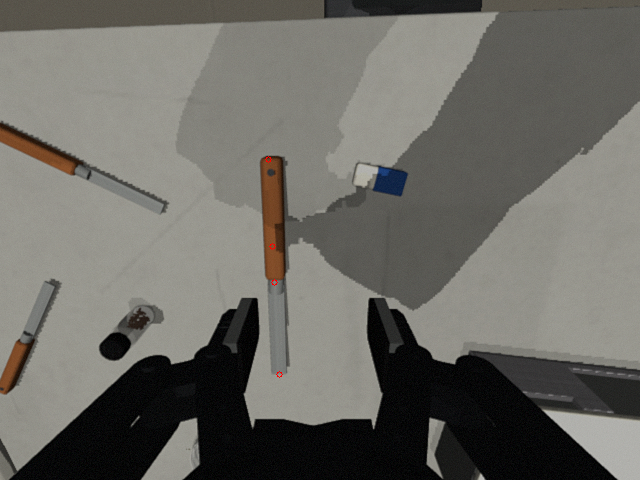

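The markers fall on the handle, pixels (268,159) to (274,282), so the pose holds. I'll descend now.

Emit:
arm_command(commands=[[60,[-7,-18,0],[0,0,0]],[60,[-7,-18,0],[0,0,0]],[60,[0,0,25],[0,0,0]],[60,[0,0,30],[0,0,0]],[60,[0,0,30],[0,0,0]],[60,[0,0,25],[0,0,0]],[60,[0,0,15],[0,0,0]],[60,[0,0,5],[0,0,0]],[60,[0,0,0],[0,0,0]],[60,[0,0,0],[0,0,0]]])

```text
time: 4.15
tcp_pos: [0.4527, -0.2473, 0.0274]
tool_rot: [0.015, 1.0, -0.0, 0.0]
force: [0.6, 0.4, -0.2]
finger_gap: 0.0512
grasp_force: 0.0
```

Emit:
arm_command(commands=[[60,[-1,-4.5,0],[0,0,0]],[60,[0,0,10],[0,0,0]],[60,[0,0,10],[0,0,0]],[60,[0,0,3],[0,0,0]],[0,[0,0,0],[0,0,0]],[0,[0,0,0],[0,0,0]],[0,[0,0,0],[0,0,0]],[0,[0,0,0],[0,0,0]],[0,[0,0,0],[0,0,0]],[0,[0,0,0],[0,0,0]]], grip_force=80)

```text
time: 5.15
tcp_pos: [0.4533, -0.252, 0.0038]
tool_rot: [0.015, 1.0, -0.0, 0.0]
force: [-0.6, 0.2, 4.1]
finger_gap: 0.016
grasp_force: 78.6
```

Emit:
arm_command(commands=[[0,[0,0,0],[0,0,0]],[0,[0,0,0],[0,0,0]],[0,[0,0,0],[0,0,0]],[0,[0,0,-5],[0,0,0]],[0,[0,0,-15],[0,0,0]],[0,[0,0,-25],[0,0,0]],[0,[0,0,-25],[0,0,0]],[0,[0,0,-10],[0,0,0]],[0,[0,0,0],[0,0,0]],[0,[0,0,0],[0,0,0]]])

```text
time: 6.15
tcp_pos: [0.4527, -0.2516, 0.0828]
tool_rot: [0.015, 1.0, 0.0, -0.0]
force: [-1.0, 0.1, -1.2]
finger_gap: 0.016
grasp_force: 78.2
```

```bash
cat > tool.py <<'E'
from h import *
def tool(show=None):
    s=st();Tt=np.eye(4);Tt[:3,:3]=R.from_quat(s["tool_rot"]).as_matrix();Tt[:3,3]=s["tcp_pos"];print(Tt[:3,:3].round(3).tolist())
    return s,Tt
E
python3 - <<'E'
from tool import *
s,Tt=tool()
c=eyes.capture("wrist");cv2.imwrite("pics/w2.png",c["image"])
E
```

```text
{'time': 6.15, 'qpos': [-0.648, 0.413, -0.4, 0.759, -0.0, -0.618], 'joint_vel': [0.001, 0.013, -0.011, -0.0, -0.001, -0.001], 'effort': [0.019, -57.985, 28.513, 0.029, 0.005, -0.0], 'tcp_pos': [0.453, -0.252, 0.083], 'tool_rot': [0.015, 1.0, 0.0, -0.0], 'force': [-0.995, 0.088, -1.249], 'wrist_torque': [0.005, 0.006, 0.025], 'grasp_force': 78.156, 'finger_gap': 0.016}
[[-1.0, 0.03, -0.001], [0.03, 1.0, 0.0], [0.001, 0.0, -1.0]]
```

View pics/w2.png

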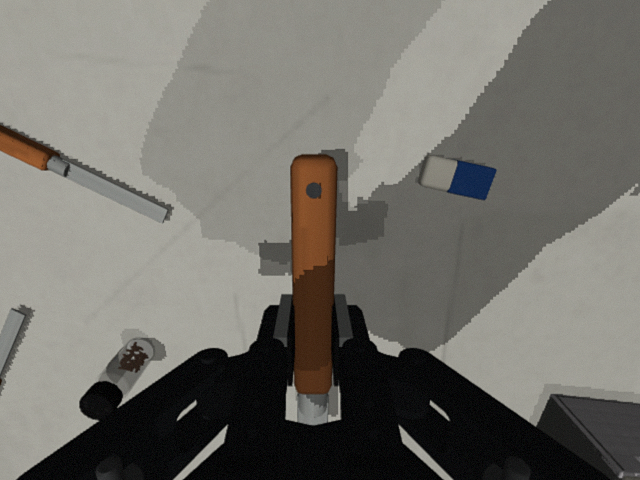

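Held firmly. I'll turn it to the viewer's yaw and bring the tip 40 mm before the notch.

Emit:
arm_command(commands=[[0,[0,0,0],[0,0,7.14]],[0,[12,35,0],[0,0,0]],[0,[12,35,0],[0,0,0]],[0,[12,35,0],[0,0,0]],[0,[12,35,0],[0,0,0]],[0,[12,35,0],[0,0,0]],[0,[12,35,0],[0,0,0]],[0,[14,42,0],[0,0,0]],[0,[0,0,0],[0,0,0]],[0,[0,0,0],[0,0,0]]])

```text
time: 7.2
tcp_pos: [0.4061, 0.0113, 0.0827]
tool_rot: [0.076, 0.997, -0.0, -0.001]
force: [0.2, -1.1, -0.0]
finger_gap: 0.0162
grasp_force: 78.5
```

```bash
python3 - <<'E'
from tool import *
s,Tt=tool()
w=lambda P:(Tt@np.append(P,1))[:3]
for n in("top","wrist","scene"):
    c=eyes.capture(n)
    # predicted tip, handle end, ferrule end
    pts=[w((-.146,0,-.0077)),w((.074,0,-.0162)),w((-.051,0,-.0062))]
    print(n,[proj(c,p).round(1).tolist() for p in pts])
    if n=="wrist":
        h=cv2.cvtColor(c["image"],cv2.COLOR_BGR2HSV);m=cv2.inRange(h,(5,100,50),(20,255,255));m[:, :250]=0;m[:,380:]=0;v,u=np.nonzero(m);print("handle back row",v.min(),np.median(u))
    if n=="top":
        i=c["image"];cv2.imwrite("pics/t2.png",cv2.resize(i[180:320,230:390],None,fx=5,fy=4.2*5/4.2,interpolation=cv2.INTER_CUBIC)[:600])
print(w((-.146,0,-.0062)))
E
```

```text
{'time': 7.2, 'qpos': [-0.152, 0.231, -0.68, 0.661, -0.0, -0.0], 'joint_vel': [-0.045, 0.004, 0.018, 0.0, -0.005, -0.007], 'effort': [1.91, -42.33, 24.581, 0.251, 0.151, 0.178], 'tcp_pos': [0.406, 0.011, 0.083], 'tool_rot': [0.076, 0.997, -0.0, -0.001], 'force': [0.221, -1.107, -0.026], 'wrist_torque': [-0.028, 0.036, 0.021], 'grasp_force': 78.485, 'finger_gap': 0.016}
[[-0.988, 0.151, -0.001], [0.151, 0.988, -0.0], [0.001, -0.0, -1.0]]
top [[298.5, 259.0], [282.0, 343.6], [291.7, 294.9]]
wrist [[315.3, 531.9], [316.1, 153.5], [315.5, 404.5]]
handle back row 154 313.0
scene [[294.7, 225.2], [208.8, 232.8], [258.8, 230.2]]
[ 0.55043896 -0.01082995  0.08872528]
```

View pics/t2.png

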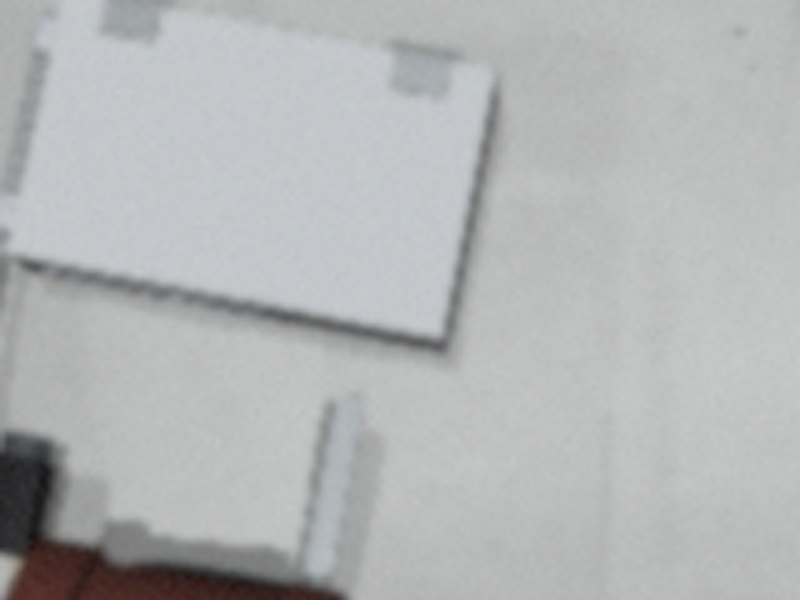

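The tip shows at (346,395) in the crop, against (342,395) predicted, so the grasp model holds. I'll lower to notch height, then insert.

Emit:
arm_command(commands=[[0,[0,-3,12],[0,0,0]],[0,[0,0,12],[0,0,0]],[0,[0,0,3],[0,0,0]],[0,[0,0,0],[0,0,0]],[0,[-10,0,0],[0,0,0]],[0,[-10,0,0],[0,0,0]],[0,[-5,0,0],[0,0,0]],[0,[0,0,0],[0,0,0]],[0,[0,0,0],[0,0,0]],[0,[0,0,0],[0,0,0]]])

```text
time: 8.35
tcp_pos: [0.4307, 0.0037, 0.0564]
tool_rot: [0.077, 0.997, 0.0, -0.0]
force: [0.1, 0.2, -1.5]
finger_gap: 0.0158
grasp_force: 78.5
```

```bash
python3 - <<'E'
from tool import *
s,Tt=tool();print((Tt@[-.146,0,-.0062,1])[:3])
c=eyes.capture("scene");i=c["image"];cv2.imwrite("pics/s2.png",cv2.resize(i[180:270,240:390],None,fx=5,fy=5,interpolation=cv2.INTER_CUBIC))
print([proj(c,(Tt@[-.146,0,-.0062,1])[:3]),proj(c,(.590,-.018,.056)),proj(c,(.590,-.018,.07))])
E
```

```text
{'time': 8.35, 'qpos': [-0.162, 0.312, -0.655, 0.605, -0.0, -0.007], 'joint_vel': [-0.001, -0.002, -0.001, -0.001, 0.001, 0.001], 'effort': [-0.051, -46.027, 24.267, -0.032, -0.002, -0.0], 'tcp_pos': [0.431, 0.004, 0.056], 'tool_rot': [0.077, 0.997, 0.0, -0.0], 'force': [0.132, 0.213, -1.503], 'wrist_torque': [-0.009, -0.004, -0.078], 'grasp_force': 78.485, 'finger_gap': 0.016}
[[-0.988, 0.154, -0.001], [0.154, 0.988, 0.0], [0.001, -0.0, -1.0]]
[ 0.5749968  -0.01877912  0.06256805]
[array([304.65775438, 234.10323885]), array([309.7053421 , 235.12856491]), array([309.67154719, 230.40131849])]
```

View pics/s2.png

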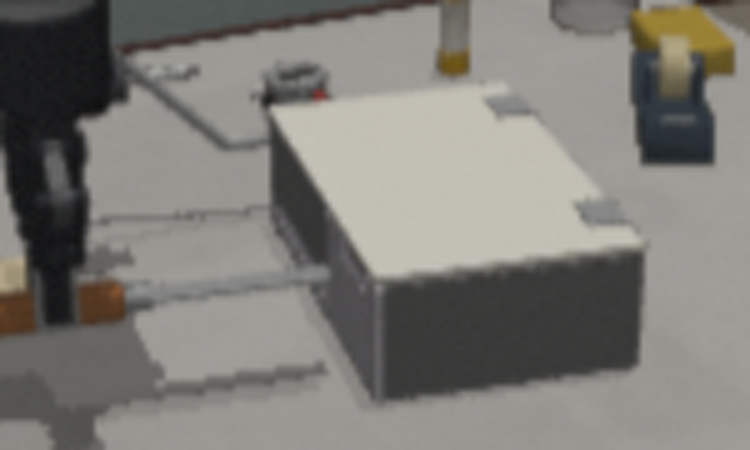

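The scene crop shows the blade tip at (328,272), level with the notch height. Inserting.

Emit:
arm_command(commands=[[0,[-4,0,0],[0,0,0]],[0,[-5,0,0],[0,0,0]],[0,[-5,0,0],[0,0,0]],[0,[-5,0,0],[0,0,0]],[0,[-5,0,0],[0,0,0]],[0,[-5,0,0],[0,0,0]],[0,[-4,0,0],[0,0,0]],[0,[0,0,0],[0,0,0]],[0,[0,0,0],[0,0,0]],[0,[0,0,0],[0,0,0]]])

```text
time: 9.4
tcp_pos: [0.4634, -0.0015, 0.0564]
tool_rot: [0.077, 0.997, -0.0, -0.0]
force: [0.7, 0.5, -1.1]
finger_gap: 0.0159
grasp_force: 78.5
```

Fully in (about 18 mm) without contact force. Lifting gently along the lid's arc.

Emit:
arm_command(commands=[[0,[0,0,-3],[0,0,0]],[0,[0,0,-3],[0,0,0]],[0,[-0.1,0,-5.6],[0,0,0]],[0,[-0.4,0,-5.6],[0,0,0]],[0,[-0.6,0,-5.6],[0,0,0]],[0,[-0.9,0,-5.6],[0,0,0]],[0,[-1.1,0,-5.6],[0,0,0]],[0,[-1.3,0,-5.5],[0,0,0]],[0,[-1.6,0,-5.5],[0,0,0]],[0,[0,0,0],[0,0,0]]])

```text
time: 10.4
tcp_pos: [0.4705, -0.0026, 0.1023]
tool_rot: [0.077, 0.997, -0.0, 0.001]
force: [0.6, 0.9, -1.5]
finger_gap: 0.016
grasp_force: 78.3
```

Emit:
arm_command(commands=[[0,[-1.7,0,-5],[0,0,0]],[0,[-1.9,0,-5],[0,0,0]],[0,[-2.1,0,-5],[0,0,0]],[0,[-2.5,0,-5],[0,0,0]],[0,[-2.6,0,-5],[0,0,0]],[0,[-3,0,-5],[0,0,0]],[0,[-3.3,0,-5],[0,0,0]],[0,[0,0,0],[0,0,0]],[0,[0,0,0],[0,0,0]],[0,[0,0,0],[0,0,0]]])

```text
time: 11.4
tcp_pos: [0.4864, -0.005, 0.1363]
tool_rot: [0.077, 0.997, 0.0, -0.0]
force: [0.4, 0.2, -1.3]
finger_gap: 0.0161
grasp_force: 78.3
```

```bash
cat >> tool.py <<'E'
def lid(Tt):
    d=np.array([.9881,-.154]);H=np.array([.7383,-.0411]);t=(Tt@[-.146,0,-.0077,1])[:3]
    r=(H-t[:2])@d;h=t[2]-.07;print("tip",t,"a",np.arctan2(h,r),"r",np.hypot(h,r));return np.arctan2(h,r)
def V(p):
    t=-.1546;return np.array([.6757+np.cos(t)*p[0]-np.sin(t)*p[1],.0445+np.sin(t)*p[0]+np.cos(t)*p[1],p[2]])
E
python3 - <<'E'
from tool import *
s,Tt=tool();a=lid(Tt)
S=[]
for n,b in(("scene",(240,150,390,270)),("wrist",None)):
    c=eyes.capture(n);i=c["image"]
    for k in eyes.regions_of(c,"target_mark")[:3]: print(n,k["confidence"],k["extent"])
    for y in(.12,-.12):
        for r in(.15,):
            print("lid corner",proj(c,V((.075-r*np.cos(a),y,.07+r*np.sin(a)))).round(1))
    print("target range",proj(c,V((.042,.075,.009))).round(1),proj(c,V((-.015,.075,.009))).round(1))
    if b: i=cv2.resize(i[b[1]:b[3],b[0]:b[2]],None,fx=5,fy=5,interpolation=cv2.INTER_CUBIC)
    cv2.imwrite(f"pics/{n}3.png",i)
E
```

```text
{'time': 11.4, 'qpos': [-0.161, 0.298, -0.411, 0.862, 0.0, -0.006], 'joint_vel': [0.0, 0.0, -0.003, -0.001, 0.002, 0.001], 'effort': [0.026, -51.503, 30.317, -0.143, 0.019, -0.01], 'tcp_pos': [0.486, -0.005, 0.136], 'tool_rot': [0.077, 0.997, 0.0, -0.0], 'force': [0.375, 0.162, -1.345], 'wrist_torque': [0.008, 0.137, -0.033], 'grasp_force': 78.316, 'finger_gap': 0.016}
[[-0.988, 0.154, -0.0], [0.154, 0.988, 0.0], [0.0, 0.0, -1.0]]
tip [ 0.63064484 -0.0275135   0.14396479] a 0.5984845749204492 r 0.13128497884757434
lid corner [300.  175.8]
lid corner [324.4 206.2]
target range [333.4 223.1] [315.5 225.4]
lid corner [672.  536.3]
lid corner [238.  536.2]
target range [459.4 434.4] [467.5 390.8]
```

View pics/scene3.png

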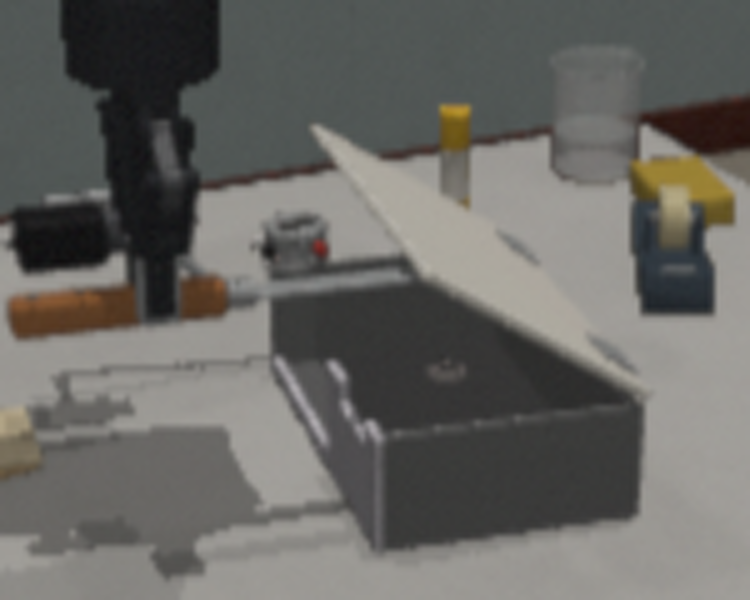

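The scene crop shows the lid up on the blade tip with the target on the floor at crop (447,370). Its near front corner at (427,278) matches the prediction.

```bash
python3 - <<'E'
from tool import *
from scipy.optimize import brentq
c=eyes.capture("scene");g=c["image"].astype(float).sum(2)
acc=np.mean([eyes.capture("scene")["image"].astype(float).sum(2) for _ in range(4)],0)
p=acc[217:231,320:340];print(p.astype(int))
bg=np.median(p);w=np.clip(p-bg-20,0,None);v,u=np.mgrid[217:231,320:340];cu,cv=(w*u).sum()/w.sum(),(w*v).sum()/w.sum();print(cu,cv)
def show(u,v):
    P=ray(c,u,v,.009);t=-.1546;q=np.array([[np.cos(t),np.sin(t)],[-np.sin(t),np.cos(t)]])@(P[:2]-[.6757,.0445]);d=75-q[0]*1e3
    f=lambda a:50/np.tan(a)-111/np.tan(2*a)-d
    print(u,v,q,"d",d,"a",brentq(f,.5,1.2) if f(.5)*f(1.2)<0 else None)
show(cu,cv);show(329,223.6)
for n in((.075,.12,.07),(.075,-.12,.07),(-.075,-.12,.07),(-.075,-.12,0),(.075,-.12,0)): print(n,(proj(c,V(n))-[240,150])*5+2)
E
```

```text
[[161 160 162 161 160 161 160 161 161 161 160 159 160 161 160 158 159 159
  156 146]
 [160 159 159 160 159 160 161 159 161 160 158 159 158 158 160 158 160 160
  160 151]
 [159 160 159 157 159 162 159 159 159 162 157 160 159 161 159 160 159 159
  159 157]
 [161 161 160 159 157 160 160 159 158 161 160 159 160 160 159 160 159 159
  161 160]
 [158 161 160 161 158 161 159 157 155 179 164 163 160 159 161 160 159 159
  160 160]
 [160 158 161 162 162 164 171 174 190 224 175 181 184 164 159 159 160 158
  158 161]
 [162 159 159 160 165 197 236 229 182 188 179 209 234 176 161 160 163 161
  159 160]
 [161 160 161 159 164 201 247 241 232 236 237 226 245 182 162 162 159 159
  159 159]
 [160 160 160 160 160 175 209 228 240 241 241 215 205 169 160 161 158 158
  159 161]
 [159 159 159 161 160 162 173 187 192 193 193 180 169 163 161 159 160 161
  162 161]
 [160 159 162 159 161 161 158 163 165 163 161 162 160 159 161 161 161 159
  161 158]
 [159 162 160 160 159 160 162 161 161 161 160 161 158 161 159 158 160 161
  159 158]
 [159 159 162 161 159 160 163 163 160 163 159 160 159 161 160 161 162 161
  159 161]
 [160 161 159 161 160 160 158 157 160 159 163 161 160 159 161 159 160 161
  160 160]]
328.7454373074188 224.07039582839536
328.7454373074188 224.07039582839536 [0.02632363 0.07250491] d 48.676372458225615 a 0.7744522797819792
329 223.6 [0.0281021 0.0755022] d 46.89790452040978 a 0.7594416255496976
(0.075, 0.12, 0.07) [498.32762526 242.23374819]
(0.075, -0.12, 0.07) [645.83203934 404.48826694]
(-0.075, -0.12, 0.07) [374.26380457 440.60210722]
(-0.075, -0.12, 0) [374.50766205 559.13320192]
(0.075, -0.12, 0) [639.34296334 520.39110065]
```

View pics/wrist3.png

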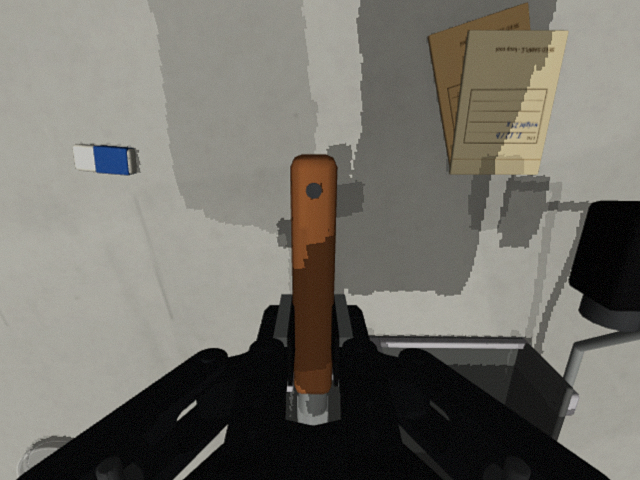

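The wrist view doesn't show the target; it is behind the finger linkage at about (460,410). The box corners in the scene picture sit about 1–2 px off the model. I'll register the scene camera to the box edges numerically using the lid-shut picture, then re-measure the target and lid angle.

```bash
cat > reg.py <<'E'
from tool import *
from scipy.optimize import least_squares,brentq
from scipy.ndimage import gaussian_filter,map_coordinates
def pj(c,P,x):
    T=np.array(c["cam_to_world"]);Rm=T[:3,:3]@R.from_rotvec(x[:3]).as_matrix();p=Rm.T@(P-T[:3,3]-x[3:6]);q=c["intrinsics"]@p;return q[:2]/q[2]
def edge(g,c,A,B,x,L=4,sgn=0):
    out=[];a,b=pj(c,A,x),pj(c,B,x);t=(b-a)/np.linalg.norm(b-a);n=np.array([-t[1],t[0]]);s=np.arange(-L,L+.01,.1)
    for f in np.linspace(.08,.92,max(6,int(np.linalg.norm(b-a)/2))):
        P=A+f*(B-A);q=pj(c,P,x);pr=map_coordinates(g,[q[1]+s*n[1],q[0]+s*n[0]],order=1);d=np.gradient(pr,.1);d=np.abs(d) if sgn==0 else sgn*d;k=np.argmax(d)
        if d[k]>6 and 3<k<len(s)-4: out.append((P,q+s[k]*n,n))
    return out
gray=lambda i:gaussian_filter(i.astype(float).mean(2),.6)
def register(c,g0):
    E=[((-.075,.12,.07),(-.075,-.12,.07)),((-.075,-.12,.07),(.075,-.12,.07)),((.075,-.12,.076),(.075,.12,.076)),((-.075,.12,.076),(.075,.12,.076)),
       ((-.075,-.12,0),(-.075,.1,0)),((-.075,-.12,0),(.075,-.12,0)),((.075,-.12,0),(.075,-.12,.066)),((-.075,.12,.01),(-.075,.12,.066))]
    x=np.zeros(6)
    for it in range(6):
        O=[edge(g0,c,V(a),V(b),x,L=4 if it<2 else 2.5) for a,b in E]
        fl=sum(O,[])
        f=lambda x:np.r_[[n@(pj(c,P,x)-m) for P,m,n in fl],x[:3]/.005*.5,x[3:]/.003*.5]
        x=least_squares(f,x,loss="soft_l1",f_scale=.4).x
    print("corr",x.round(4),"med resid per edge",[(len(o),round(float(np.median([n@(pj(c,P,x)-m) for P,m,n in o])),2)) if o else None for o in O])
    return x
def target(c,g,x):
    y0,x0=212,315;p=cv2.resize(g[y0:236,x0:345].astype(np.float32),None,fx=8,fy=8,interpolation=cv2.INTER_CUBIC)
    m=(p>67).astype(np.uint8);cs,_=cv2.findContours(m,0,2);k=[h for h in cs if cv2.contourArea(h)>60];hull=cv2.convexHull(np.vstack(k))
    cen=lambda h:np.array([cv2.moments(h)["m10"],cv2.moments(h)["m01"]])/cv2.moments(h)["m00"]
    o=(cen(hull)+.5)/8-.5+[x0,y0];bb=cv2.boundingRect(hull)
    th=np.linspace(0,2*np.pi,40)
    def mh(q): return cv2.convexHull(np.array([pj(c,V((q[0]+.012*np.cos(t),q[1]+.012*np.sin(t),z)),x) for t in th for z in(.006,.009)],np.float32))
    r=least_squares(lambda q:cen(mh(q/1e3*1.))-o,[26.,72.],diff_step=1e-2);q=r.x
    print("centroid",o,"size",np.array(bb[2:])/8,"model",cv2.boundingRect(mh(q/1e3)))
    d=75-q[0];f=lambda a:50/np.tan(a)-111/np.tan(2*a)-d;a=brentq(f,.5,1.2);print("target viewer",q,"d",d,"a wanted",a);return a
def lidangle(c,g,x,a):
    for it in range(4):
        L=lambda r,y,h=0.:V((.075-r*np.cos(a)+h*np.sin(a),y,.07+r*np.sin(a)+h*np.cos(a)))
        res=[]
        for A,B in(((.15,-.12),(.15,-.01)),((.15,-.12),(.02,-.12))):
            for f,(P,m,n) in [(0,e) for e in edge(g,c,L(*A),L(*B),x,3)]:
                da=1e-3;Lp=P-V((.075,0,.07));ax=np.append(V((0,1,0))[:2]-V((0,0,0))[:2],0)
                P2=V((.075,0,.07))+R.from_rotvec(ax*da).apply(Lp);s=n@(pj(c,P2,x)-pj(c,P,x))/da
                if abs(s)>20: res.append((n@(m-pj(c,P,x)))/s)
        if res: a+=np.median(res)
    print("lid angle seen",a,len(res),np.std(res));return a
E
python3 - <<'E'
from reg import *
C=[eyes.capture("scene") for _ in range(4)];c=C[0];g=gaussian_filter(np.mean([k["image"].astype(float).mean(2) for k in C],0),.5)
x=register(c,gray(cv2.imread("pics/scene0.png")));np.save("x.npy",x)
target(c,g,x);target(c,g,np.zeros(6));s,Tt=tool();a=lid(Tt);lidangle(c,g,x,a)
E
```

```text
corr [ 0.0057 -0.0057 -0.0106 -0.0004 -0.0161 -0.005 ] med resid per edge [(19, 0.41), (27, 0.32), (17, 0.18), (20, -0.05), (19, 0.21), (26, -0.36), (10, 0.17), (8, -0.44)]
centroid [333.10549301 225.54352448] size [30. 24.] model (329, 223, 9, 5)
target viewer [33.55143604 57.51175201] d 41.448563962468974 a wanted 0.7113107839969435
centroid [333.10549301 225.54352448] size [30. 24.] model (329, 223, 9, 5)
target viewer [36.76501394 61.89804097] d 38.23498605784989 a wanted 0.6814712741278391
{'time': 12.05, 'qpos': [-0.161, 0.297, -0.411, 0.862, 0.0, -0.006], 'joint_vel': [-0.0, 0.001, 0.002, 0.0, 0.0, -0.001], 'effort': [-0.02, -51.359, 30.176, -0.179, -0.006, 0.002], 'tcp_pos': [0.487, -0.005, 0.137], 'tool_rot': [0.077, 0.997, 0.0, 0.0], 'force': [-0.133, 0.777, -1.767], 'wrist_torque': [0.012, 0.165, 0.06], 'grasp_force': 78.317, 'finger_gap': 0.016}
[[-0.988, 0.154, 0.0], [0.154, 0.988, 0.0], [-0.0, 0.0, -1.0]]
tip [ 0.63083024 -0.02755562  0.14421388] a 0.6008664052501718 r 0.1312689750901186
lid angle seen 0.6008664052501718 25 0.012590604874043551
```

```bash
sed -i 's/y0,x0=212,315;p=cv2.resize(g\[y0:236,x0:345\]/y0,x0=218,321;p=cv2.resize(g[y0:230,x0:337]/; s/def register(c,g0):/def register(c,g0,sr=.01,stt=.006):/; s#x\[:3\]/.005\*.5,x\[3:\]/.003\*.5#x[:3]/sr,x[3:]/stt#' reg.py
python3 - <<'E'
from reg import *
C=[eyes.capture("scene") for _ in range(4)];c=C[0];g=gaussian_filter(np.mean([k["image"].astype(float).mean(2) for k in C],0),.3)
g0=gray(cv2.imread("pics/scene0.png"))
for sr,stt in((.01,.006),(.003,.001),(.003,1e-4),(.001,.0003)):
    x=register(c,g0,sr,stt);target(c,g,x);lidangle(c,g,x,.6)
print("raw");target(c,g,np.zeros(6))
E
```

```text
corr [ 0.0057 -0.0057 -0.0106 -0.0004 -0.0161 -0.005 ] med resid per edge [(19, 0.41), (27, 0.32), (17, 0.18), (20, -0.05), (19, 0.21), (26, -0.36), (10, 0.17), (8, -0.44)]
centroid [328.91903897 223.74593681] size [7.75 4.5 ] model (324, 221, 9, 5)
target viewer [25.15781359 73.30284482] d 49.84218641452705 a wanted 0.7841032378569055
lid angle seen 0.5997169612345419 26 0.01413238234633439
corr [-0.0012 -0.002  -0.0019 -0.0002 -0.0039 -0.0002] med resid per edge [(20, 0.58), (27, 0.5), (18, 0.53), (23, -0.52), (19, 0.11), (26, -0.19), (10, 0.58), (6, -0.29)]
centroid [328.91903897 223.74593681] size [7.75 4.5 ] model (324, 221, 9, 5)
target viewer [24.81746296 70.51481407] d 50.182537041780876 a wanted 0.7868925337567015
lid angle seen 0.5981751346701646 26 0.01382532125582607
corr [-0.0027 -0.0008 -0.0013 -0.     -0.     -0.    ] med resid per edge [(20, 0.6), (27, 0.5), (18, 0.6), (23, -0.7), (19, 0.0), (26, -0.15), (10, 0.7), (6, -0.45)]
centroid [328.91903897 223.74593681] size [7.75 4.5 ] model (324, 221, 9, 5)
target viewer [24.69374146 69.70979724] d 50.30625854421969 a wanted 0.7879033142347339
lid angle seen 0.5976761846371222 26 0.013885117281383681
corr [-0.0025 -0.0008 -0.0001 -0.     -0.     -0.    ] med resid per edge [(20, 0.61), (27, 0.5), (18, 0.64), (23, -0.5), (19, -0.01), (26, -0.2), (10, 0.69), (6, -0.46)]
centroid [328.91903897 223.74593681] size [7.75 4.5 ] model (324, 221, 9, 5)
target viewer [24.80378517 69.83688017] d 50.196214829517245 a wanted 0.7870043614885838
lid angle seen 0.5979029648055135 26 0.01402089856162875
raw
centroid [328.91903897 223.74593681] size [7.75 4.5 ] model (324, 221, 9, 5)
target viewer [28.57317317 77.726433  ] d 46.426826831092825 a wanted 0.7554075255221699
```

Registration with several priors agrees: target d is about 50 mm, the wanted angle about 0.786, and the lid is now at about 0.599. Tilting the rest of the way.

Emit:
arm_command(commands=[[0,[-1.6,0,-2.5],[0,0,0]],[0,[-1.8,0,-2.5],[0,0,0]],[0,[-1.9,0,-2.4],[0,0,0]],[0,[-1.9,0,-2.4],[0,0,0]],[0,[-2,0,-2.3],[0,0,0]],[0,[-2.1,0,-2.3],[0,0,0]],[0,[-2.1,0,-2.2],[0,0,0]],[0,[-2.2,0,-2.2],[0,0,0]],[0,[0,0,0],[0,0,0]],[0,[0,0,0],[0,0,0]]])

```text
time: 13.25
tcp_pos: [0.502, -0.0075, 0.1553]
tool_rot: [0.077, 0.997, -0.0, -0.0]
force: [-0.3, 0.2, -1.4]
finger_gap: 0.0161
grasp_force: 78.4
```

```bash
python3 - <<'E'
from reg import *
C=[eyes.capture("scene") for _ in range(4)];c=C[0];g=gaussian_filter(np.mean([k["image"].astype(float).mean(2) for k in C],0),.3)
g0=gray(cv2.imread("pics/scene0.png"));s,Tt=tool();a=lid(Tt)
for sr,stt in((.01,.006),(.003,.001)):
    x=register(c,g0,sr,stt);target(c,g,x);lidangle(c,g,x,a)
E
```

```text
{'time': 13.45, 'qpos': [-0.161, 0.306, -0.344, 0.922, -0.0, -0.006], 'joint_vel': [-0.001, -0.0, 0.002, -0.001, -0.0, 0.001], 'effort': [0.171, -52.774, 31.263, -0.27, 0.101, -0.048], 'tcp_pos': [0.502, -0.007, 0.155], 'tool_rot': [0.077, 0.997, -0.0, -0.0], 'force': [-0.626, 0.154, -1.806], 'wrist_torque': [-0.065, 0.223, -0.023], 'grasp_force': 78.351, 'finger_gap': 0.016}
[[-0.988, 0.154, -0.0], [0.154, 0.988, 0.0], [0.0, -0.0, -1.0]]
tip [ 0.64608575 -0.02994113  0.16287277] a 0.7855995999855695 r 0.13131548553297256
corr [ 0.0057 -0.0057 -0.0106 -0.0004 -0.0161 -0.005 ] med resid per edge [(19, 0.41), (27, 0.32), (17, 0.18), (20, -0.05), (19, 0.21), (26, -0.36), (10, 0.17), (8, -0.44)]
centroid [328.90716727 223.75545336] size [7.875 4.5  ] model (324, 221, 9, 5)
target viewer [25.10193885 73.2456605 ] d 49.89806115272106 a wanted 0.7845620268015988
lid angle seen 0.7769579296648254 25 0.011091191185380427
corr [-0.0012 -0.002  -0.0019 -0.0002 -0.0039 -0.0002] med resid per edge [(20, 0.58), (27, 0.5), (18, 0.53), (23, -0.52), (19, 0.11), (26, -0.19), (10, 0.58), (6, -0.29)]
centroid [328.90716727 223.75545336] size [7.875 4.5  ] model (324, 221, 9, 5)
target viewer [24.76207373 70.45990992] d 50.23792627248271 a wanted 0.7873452613504003
lid angle seen 0.7743502302099552 26 0.011118481737787957
```

Emit:
arm_command(commands=[[0,[-0.2,0,-0.3],[0,0,0]],[0,[-0.3,0,-0.2],[0,0,0]],[0,[0,0,0],[0,0,0]],[0,[0,0,0],[0,0,0]],[0,[0,0,0],[0,0,0]],[0,[0,0,0],[0,0,0]],[0,[0,0,0],[0,0,0]],[0,[0,0,0],[0,0,0]],[0,[0,0,0],[0,0,0]],[0,[0,0,0],[0,0,0]]])

```text
time: 14.45
tcp_pos: [0.5025, -0.0076, 0.1558]
tool_rot: [0.077, 0.997, -0.0, 0.0]
force: [-1.1, -0.3, -1.5]
finger_gap: 0.0161
grasp_force: 78.4
```

```bash
python3 - <<'E'
from reg import *
C=[eyes.capture("scene") for _ in range(4)];c=C[0];g=gaussian_filter(np.mean([k["image"].astype(float).mean(2) for k in C],0),.3)
s,Tt=tool();a=lid(Tt);lidangle(c,g,np.load("x.npy"),a)
ticket.job_done()
E
```

```text
{'time': 14.65, 'qpos': [-0.161, 0.306, -0.341, 0.923, -0.0, -0.006], 'joint_vel': [0.0, 0.001, 0.001, -0.001, 0.0, 0.001], 'effort': [0.174, -52.818, 31.264, -0.268, 0.101, -0.048], 'tcp_pos': [0.502, -0.008, 0.156], 'tool_rot': [0.077, 0.997, -0.0, -0.0], 'force': [-0.703, 1.32, -1.286], 'wrist_torque': [-0.056, 0.137, -0.044], 'grasp_force': 78.355, 'finger_gap': 0.016}
[[-0.988, 0.154, -0.0], [0.154, 0.988, -0.0], [0.0, -0.0, -1.0]]
tip [ 0.64673232 -0.0300644   0.16350284] a 0.7925357983480101 r 0.13129917647470962
lid angle seen 0.7858850295798492 25 0.00986290457963604
the job is handed in; nothing more can be done
```

I handed the job in at 14.7 s with the blade holding the lid still at about 0.786 rad as seen by the scene camera (0.793 from the blade-tip position), against a wanted 0.785 to 0.787; the view in the mirror itself could not be checked directly.

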